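# Shut the gate of the square parts hopper in the model workshop

## Task

The square hopper on the model maker's bench has let out enough rafters: push its sliding gate shut until the spring catch snaps in behind it, so that the gate stays locked. Leave the gate of the round hopper open, as it is.

Things in the scene. Friction and masses are not known exactly. Their poses are not given: they have to be found in the camera images.
- square_gate (a joint): Opening of the SQUARE hopper's gate, m: 0 = home on its end stop; starts 0.060-0.085. The hopper, fixed to the bench, is a square dark wooden bin (126 mm, rim 169 mm up) on four posts. The gate, an aluminium plate 70 mm wide on rails below the bin, sticks out towards the robot and shuts in a straight line away from the robot. It stays where left; 6-12 N at the tab move it.
- square_tab (a point): On the upright wooden tab at the near end of the SQUARE hopper's gate: middle of its rear face (towards the robot), 90 mm above the bench. Tab 10 mm thick, 60 wide, 56-110 above the bench; moves with the gate. x: level closing direction, into the tab, to the bin; y: left along the tab; z up. Around and behind it all is below 75 mm; shut, its front is 92 mm short of the bin.
- square_catch (a joint): Spring catch of the SQUARE hopper, rad: brass arm 60 x 8 mm, 61-73 mm above the bench, pivoted 70 mm left of the gate's middle line. 0 = sprung in. A steel ear on the gate pushes it aside to about 0.26 as the gate shuts; below about 9 mm of opening the ear is past, the arm snaps to 0 behind it and locks the gate. It also reads 0 with the gate wide open.
- round_tab (a point): The same point and axes on the tab of the ROUND hopper's gate, to be left alone. That hopper is alike but for its bin, a round dark wooden tub 120 mm across. The hoppers stand side by side, either one on the left, each turned up to 14 degrees on the bench.

How it is judged (in metres and radians):
At the end, for the whole second after the job is handed in: The square hopper's gate is less than 12 mm open, its catch is sprung back in behind it (less than 0.08 rad), and the round hopper's gate is within 10 mm of where it was (value of joint square_gate below 0.012 m and value of joint square_catch below 0.08 rad and distance of round_tab from where it was at the start of the episode below 0.01 m); the robot touches nothing.
It fails at once if the round hopper's gate is moved by more than 10 mm (distance of round_tab from where it was at the start of the episode above 0.01 m).
It also fails if it takes over 26 s, if anything falls off the work surface, if the arm or the gripper's body presses on something with over 40 N, if the wrist force passes 120 N, or if a joint passes its speed limit or range.

## Robot

A 6-joint arm with a two-finger parallel gripper is mounted at the origin on the work surface. World frame = base frame: x ahead of the robot, y to its left, z up, the work surface at z = 0. Lengths are in mm, angles in rad, forces in N, time in s.
With the tool pointing down it reaches from about 400 to 925 mm from the base axis. Payload 12.5 kg.
Tool frame: the origin (TCP) lies at the centre of the arm's flange, where the gripper is bolted on; the fingertips stand 190 mm ahead of it and the grasp point (between the pads) lies env.grip_point_offset ahead of it (env.grip_point_offset is the distance from the TCP to the grasp point, in mm); z points along the fingers, x is the direction in which the jaws open and shut, and the axes are right-handed (so a half turn about z gives the same grasp; the last joint's range is limited). The gripper opens to 95 mm and grips with 3 to 60 N. Pads are 20 mm wide; open, the fingers measure 119 mm over their backs; the gripper's body (75 mm by 180 mm) begins 59 mm behind the grasp point.
Start: joints at [-1.341, 0.491, 1.559, -0, 1.092, -0.106], TCP at [205.972, -590.085, 404.761] pointing down, gripper open.
Joint ranges: [-3.1, 3.1], [-0.84, 2.19], [0.05, 2.79], [-1.13, 4.28], [0.06, 2.93], [-2.69, 2.69]. Speed limits (rad/s): [2.22, 2.22, 2.79, 3.14, 3.14, 3.14].

## Interface

Orientations are given as [roll, pitch, yaw] about the fixed x, y, z axes, in that order (R = Rz(yaw) Ry(pitch) Rx(roll)).
In Python, from cell import state, read_camera, camera_model, job_done, env gives the robot as it stands.
- The arm moves only by the tool arm_command, never from a script. Its argument "steps" is a list of rows, each a list of 6 numbers: the shift along the tool's x, y, z in cm, then the turn, a rotation vector about the tool's x, y, z in degrees. In form: [[dx, dy, dz, rx, ry, rz], ...]. A call has 1 to 12 rows; each row is the pose to reach, as a shift and turn from the pose commanded when the call began, along the tool's axes at that moment; what a row does not reach only later rows make up. A row lasts 1/12 s, in which the tool goes at most 41.7 mm and 7.16 degrees, less where a joint would pass 70% of its speed; a pose out of reach is approached as far as the arm can. A call with a gripper value outside its range is refused whole. "jaw" is the finger opening in cm, from 0 to 9.51, set as the call begins (left out, the last holds). The fingers move at their own pace and stop on an object; the grip force is fixed at half the most. Time passes only in rows, so rows that repeat a pose let the fingers close. It gives the time, the measured TCP pose, the force and the opening at its end, in the units of the state.
- state(): the state, without advancing time (a new reading comes with each control period).
- read_camera(name): name is "scene" or "top"; returns the picture (400x640x3 uint8, red, green, blue); there is no depth.
- camera_model(name): a dict with "K" (3x3 intrinsics, pixels), "k1" (the pictures are not rectified: a ray, as slopes to the right and down, at radius r is drawn at 1 + k1 r^2 times it, then the intrinsics apply), "xyz" and "rotation" of the camera in the world. Camera axes: x right, y up, looking along -z (the intrinsics and any distortion apply to the point x, -y, -z); pixel columns grow to the right and rows downward; lengths in mm; the calibration is good to about 2 mm. A picture is of the moment at which its call begins. camera_model takes no time and is no camera call.
- job_done(): hands the job in, once; it reports no verdict.
The state is a dict: "t": time; "joints": joint angles; "qvel": joint speeds; "tau": joint torques, N m; "eef_pos": TCP position; "tcp_rot": TCP orientation; "ft_force": force on the tool from outside, world axes, zero at the start; "moment": the same for the moment, N m; "opening": opening from 0.0 (shut) to 1.0 (fully open).
Only numpy, scipy, OpenCV 4.12 (cv2) and the standard library are available. Lean on these libraries where they do the work, as an engineer would, in place of code of your own. Each camera call takes 0.05 s, during which the arm holds its last target. There are 200 camera calls.

## Working session

There is one attempt and no reset: what is moved stays moved. The work goes in short steps, Python scripts to look and compute and a tool call to move; the robot and the scene stay as the last step left them, time stands still between calls to the robot, and variables do not carry over. Pictures are saved under pics/ and viewed, about 8 in all and at most 12, crops included, and the job is handed in when it is done.

Besides the shell and the picture viewer there is one more tool, called after ">>>" in YAML: its name, and indented under it one key for each argument. arm_command: Moves the arm, as the interface text tells. Its arguments: {"type":"object","properties":{"steps":{"type":"array"},"jaw":{"type":"number"}},"required":["steps"]}

```bash
mkdir -p pics; python3 - <<'E'
from cell import *
import cv2
for n in("scene","top"):
    cv2.imwrite(f"pics/{n}0.png",read_camera(n)[...,::-1]); print(camera_model(n))
print(state()); print(env.grip_point_offset)
E
```

```text
{'K': array([[371.16890467,   0.        , 322.45031323],
       [  0.        , 371.16890467, 203.95725218],
       [  0.        ,   0.        ,   1.        ]]), 'k1': -0.07575393364494841, 'xyz': array([ 763.6391238 , -417.76441112,  712.33734635]), 'rotation': array([0.61039481, 0.00487394, 0.32236006])}
{'K': array([[437.19700548,   0.        , 317.25108278],
       [  0.        , 437.19700548, 200.04685646],
       [  0.        ,   0.        ,   1.        ]]), 'k1': -0.09478590268612559, 'xyz': array([ 4.68165313e+02, -5.97913469e-01,  9.35295586e+02]), 'rotation': array([ 0.18217195,  0.02823016, -1.5621718 ])}
{'t': 0.1, 'joints': array([-1.34061664e+00,  4.91459815e-01,  1.55939396e+00, -1.01650804e-05,
        1.09166169e+00, -1.05573301e-01]), 'qvel': array([-0.00116439, -0.00192557, -0.00262019,  0.00076959, -0.00097878,
        0.00116257]), 'tau': array([ 2.31805025e-03, -6.13625622e+01, -2.58606452e+01,  6.93365419e-02,
        4.70070296e-02, -5.74474143e-05]), 'eef_pos': array([ 205.95396452, -590.05605344,  404.24273624]), 'tcp_rot': array([-3.14150438e+00,  9.18620112e-04, -1.23503860e+00]), 'ft_force': array([ 0.10202562, -0.13737267,  0.0838084 ]), 'moment': array([-0.02352952, -0.0040669 , -0.00313469]), 'opening': 0.999098922630928}
171.3
```

View pics/top0.png

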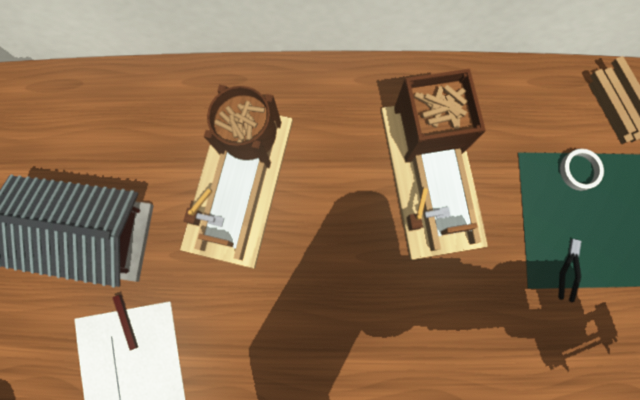

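View pics/scene0.png

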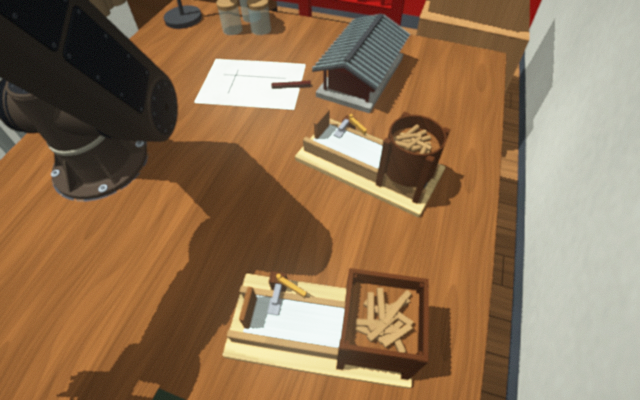

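The top view shows the square hopper on the right (bin rim ~(440,110), tab ~(460,229)) and the round one on the left (tub ~(240,115), tab ~(215,238)). In the scene view the square tab is at ~(247,307). I'll take a closer crop of both.

```bash
cat > h.py <<'E'
from cell import *
import numpy as np, cv2
from scipy.spatial.transform import Rotation as R
def ray(n,uv):
    m=camera_model(n); K=m['K']; k=m['k1']
    p=cv2.undistortPoints(np.array([[uv]],float),K,np.array([k,0,0,0,0.]))[0,0]
    return m['xyz'],R.from_euler('xyz',m['rotation']).apply([p[0],-p[1],-1])
def plane(n,uv,z):
    o,d=ray(n,uv); return o+d*(z-o[2])/d[2]
def tri(a,b):
    o,d=ray("top",a); q,e=ray("scene",b)
    s=np.linalg.lstsq(np.c_[d,-e],q-o,rcond=None)[0]
    return (o+s[0]*d+q+s[1]*e)/2, np.linalg.norm(o+s[0]*d-q-s[1]*e)
E
python3 - <<'E'
from h import *
t=cv2.imread("pics/top0.png")[200:270,390:500]; s=cv2.imread("pics/scene0.png")[260:350,215:325]
a=cv2.resize(t,None,fx=7,fy=7,interpolation=cv2.INTER_CUBIC)[:,:770]
b=cv2.resize(s,None,fx=7,fy=7,interpolation=cv2.INTER_CUBIC)
cv2.imwrite("pics/c1.png",a);cv2.imwrite("pics/c2.png",b[:600])
for p in [(399,84),(468,71),(484,128),(416,156)]: print("rim",plane("top",p,169).round())
E
```

```text
rim [ 832. -130.  169.]
rim [ 860. -263.  169.]
rim [ 746. -285.  169.]
rim [ 691. -156.  169.]
```

View pics/c1.png

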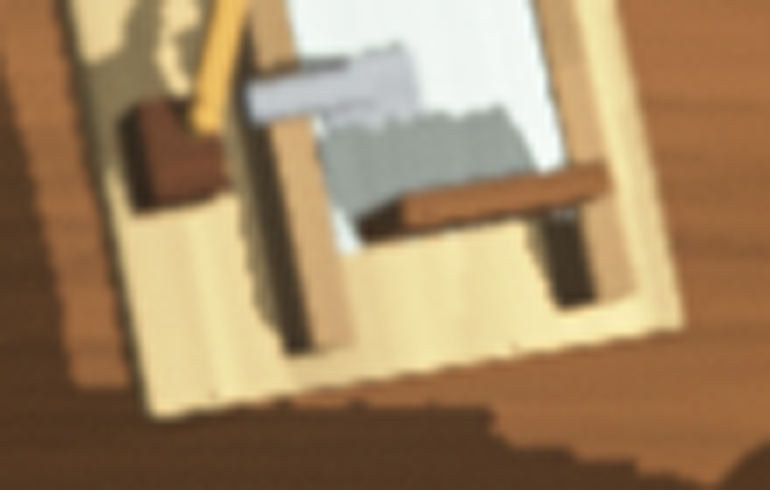

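View pics/c2.png

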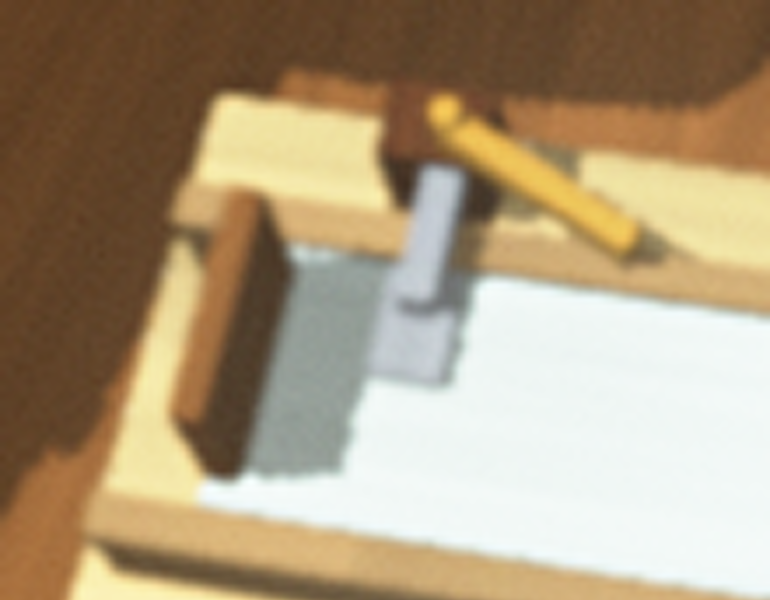

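The top crop shows the tab as a brown bar from (405,215) to (610,180) in crop pixels. In the scene crop its top face runs from (248,192) to (190,418). The brass arm and ear are on the left rail, and the gate is wide open.

```bash
python3 - <<'E'
from h import *
S=lambda x,y:(215+x/7,260+y/7); T=lambda x,y:(390+x/7,200+y/7)
f=lambda v:np.array(v).round(1)
for p in [(232,190),(265,195),(205,425),(172,412)]: print("scene z110",f(plane("scene",S(*p),110)))
for p in [(390,200),(608,163),(612,190),(405,230)]: print("top z110",f(plane("top",T(*p),110)))
print("tri L",tri(T(397,198),S(265,195)),"R",tri(T(608,163),S(205,425)))
# base board edges z~15 for direction
for z in(0,20):
  a=plane("top",T(150,418),z);b=plane("top",T(683,325),z);c=plane("top",(384,108),z)
  print(z,f(a),f(b),f(c),"near edge perp deg",np.degrees(np.arctan2((a-b)[1],(a-b)[0]))-90,"side deg",np.degrees(np.arctan2((c-a)[1],(c-a)[0])))
# rails from c1, dark inner edges
E
```

```text
scene z110 [ 561.2 -225.2  110. ]
scene z110 [ 569.4 -223.8  110. ]
scene z110 [ 579.7 -280.9  110. ]
scene z110 [ 571.  -280.6  110. ]
top z110 [ 565.8 -220.4  110. ]
top z110 [ 576.  -280.8  110. ]
top z110 [ 568.6 -281.5  110. ]
top z110 [ 557.7 -224.1  110. ]
tri L (array([ 567.48749313, -222.94008369,  105.90110049]), np.float64(1.5502057756114231)) R (array([ 577.55092138, -280.98984655,  106.85799819]), np.float64(2.8479509444832978))
0 [ 512.2 -173.8    0. ] [ 540.4 -339.     0. ] [ 853.2 -122.4    0. ] near edge perp deg 9.69917890321689 side deg 8.579150168866219
20 [ 511.2 -170.1   20. ] [ 538.9 -331.7   20. ] [ 844.9 -119.8   20. ] near edge perp deg 9.69917890321689 side deg 8.579150168866223
```

```bash
cat > go.py <<'E'
from h import *
def go(p,yaw):
    s=state(); A=R.from_euler('xyz',s['tcp_rot']); B=R.from_euler('xyz',[np.pi,0,yaw])
    print("cm",(A.inv().apply(np.array(p)-s['eef_pos'])/10).round(2),"deg",np.degrees((A.inv()*B).as_rotvec()).round(2), "t",s['t'],s['eef_pos'].round(1),s['ft_force'].round(1))
E
python3 -c "
from go import *
a=np.radians(9.7);go([522,-260,350],a-np.pi/2);go([522,-260,272],a-np.pi/2)"
```

```text
cm [-20.74 -40.71   5.45] deg [-0.    0.05  9.54] t 0.1 [ 206.  -590.1  404.2] [ 0.1 -0.1  0.1]
cm [-20.74 -40.71  13.25] deg [-0.    0.05  9.54] t 0.1 [ 206.  -590.1  404.2] [ 0.1 -0.1  0.1]
```

>>> arm_command:
  steps:
    - [-1.7,-3.4,0,0,0,1]
    - [-3.5,-6.8,0,0,0,2]
    - [-5.2,-10.2,0,0,0,3]
    - [-7,-13.6,0.5,0,0,4]
    - [-8.7,-17,1,0,0,5]
    - [-10.4,-20.4,2,0,0,6]
    - [-12.2,-23.8,3,0,0,7]
    - [-14,-27.2,4,0,0,8]
    - [-15.7,-30.6,5,0,0,9]
    - [-17.4,-34,5.4,0,0,9.5]
    - [-19.1,-37.4,5.4,0,0,9.5]
    - [-20.7,-40.7,5.4,0,0,9.5]
  jaw: 0

```text
t: 1.1
eef_pos: [523.1, -258.8, 350.1]
tcp_rot: [3.141, 0.001, -1.401]
ft_force: [-0.0, -0.1, 0.7]
opening: 0.217
```

```bash
python3 - <<'E'
from go import *
a=np.radians(9.7);go([522,-260,272],a-np.pi/2)
t=read_camera("top")[...,::-1];s=read_camera("scene")[...,::-1]
cv2.imwrite("pics/m1.png",np.hstack([cv2.resize(t[60:280,360:520],None,fx=2.5,fy=2.5),cv2.resize(s[180:400,200:360],None,fx=2.5,fy=2.5)]))
E
```

```text
cm [0.11 0.12 7.81] deg [0.05 0.05 0.04] t 1.1 [ 523.1 -258.8  350.1] [-0.  -0.1  0.7]
```

View pics/m1.png

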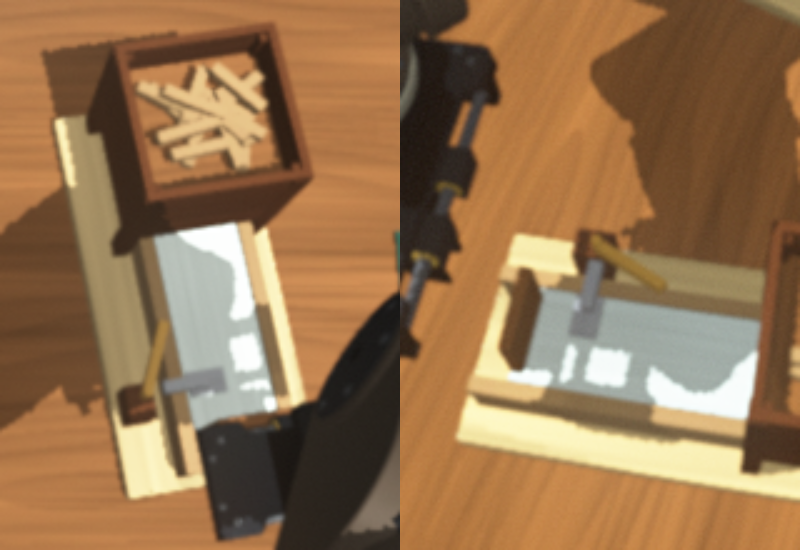

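The view shows the gripper behind the square tab (tab at (520,320) in the right half), clear of it and with the fingers about in line. Next I'll descend.

>>> arm_command:
  steps:
    - [0.05,0.1,2,0,0,0]
    - [0.1,0.1,4,0,0,0]
    - [0.1,0.1,6,0,0,0]
    - [0.1,0.1,7.8,0,0,0]
    - [0.1,0.1,7.8,0,0,0]
    - [0.1,0.1,7.8,0,0,0]

```text
t: 1.7
eef_pos: [521.0, -262.1, 272.3]
tcp_rot: [3.14, 0.001, -1.401]
ft_force: [0.2, -0.4, -0.6]
opening: 0.003
```

```bash
python3 - <<'E'
from go import *
print(state()['ft_force'])
s=read_camera("scene")[...,::-1]
cv2.imwrite("pics/m2.png",cv2.resize(s[220:380,150:350],None,fx=3.5,fy=3.5))
E
```

```text
[ 0.19923797 -0.42272116 -0.62690949]
```

View pics/m2.png

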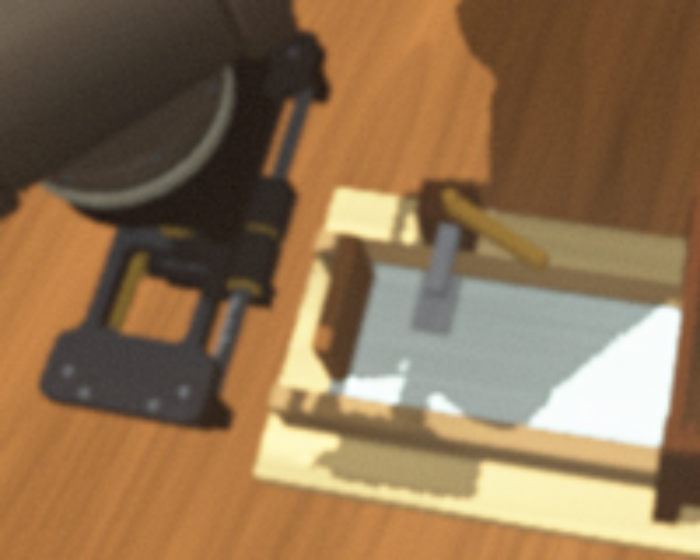

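The gripper is down behind the tab with no contact. I'll push along -y of the tool.

>>> arm_command:
  steps:
    - [0,-1,0,0,0,0]
    - [0,-2,0,0,0,0]
    - [0,-3,0,0,0,0]
    - [0,-3.5,0,0,0,0]
    - [0,-4,0,0,0,0]
    - [0,-4.5,0,0,0,0]
    - [0,-5,0,0,0,0]
    - [0,-5.5,0,0,0,0]
    - [0,-6,0,0,0,0]
    - [0,-6.5,0,0,0,0]
    - [0,-7,0,0,0,0]
    - [0,-7,0,0,0,0]

```text
t: 2.75
eef_pos: [590.9, -249.8, 273.2]
tcp_rot: [3.141, -0.001, -1.4]
ft_force: [-1.2, -0.9, 0.6]
opening: 0.002
```

```bash
python3 - <<'E'
from go import *
s=read_camera("scene")[...,::-1]
cv2.imwrite("pics/m3.png",cv2.resize(s[220:380,150:350],None,fx=3.5,fy=3.5))
E
```

```text
(no output)
```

View pics/m3.png

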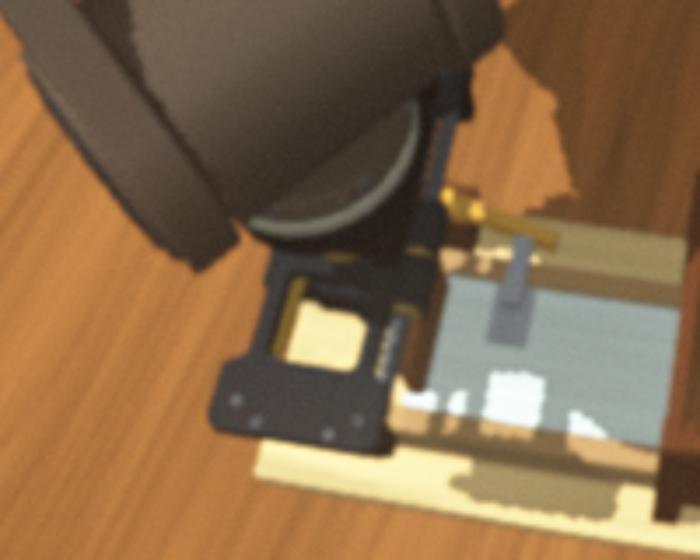

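The gate has moved and the ear has reached the brass arm and is swinging it out. I'll keep going.

>>> arm_command:
  steps:
    - [0,-0.3,0,0,0,0]
    - [0,-0.6,0,0,0,0]
    - [0,-0.9,0,0,0,0]
    - [0,-1.2,0,0,0,0]
    - [0,-1.5,0,0,0,0]
    - [0,-1.8,0,0,0,0]
    - [0,-2,0,0,0,0]
    - [0,-2.2,0,0,0,0]
    - [0,-2.2,0,0,0,0]

```text
t: 3.55
eef_pos: [612.0, -246.1, 273.0]
tcp_rot: [3.141, -0.0, -1.401]
ft_force: [-5.4, -1.9, 2.7]
opening: 0.006
```

>>> arm_command:
  steps:
    - [0,-0.2,0,0,0,0]
    - [0,-0.4,0,0,0,0]
    - [0,-0.6,0,0,0,0]
    - [0,-0.6,0,0,0,0]

```text
t: 3.88
eef_pos: [618.0, -245.1, 273.0]
tcp_rot: [3.141, -0.0, -1.401]
ft_force: [-3.9, -2.1, 3.4]
opening: 0.004
```

>>> arm_command:
  steps:
    - [0,-0.2,0,0,0,0]
    - [0,-0.4,0,0,0,0]
    - [0,-0.4,0,0,0,0]

```text
t: 4.13
eef_pos: [620.5, -244.9, 273.0]
tcp_rot: [3.136, 0.001, -1.4]
ft_force: [-19.7, -4.8, 11.0]
opening: 0.004
```

```bash
python3 - <<'E'
from go import *
t=read_camera("top")[...,::-1];s=read_camera("scene")[...,::-1]
cv2.imwrite("pics/m4.png",np.hstack([cv2.resize(t[120:280,380:490],None,fx=3.4,fy=3.4),cv2.resize(s[220:380,220:340],None,fx=3.4,fy=3.4)]))
E
```

```text
(no output)
```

View pics/m4.png

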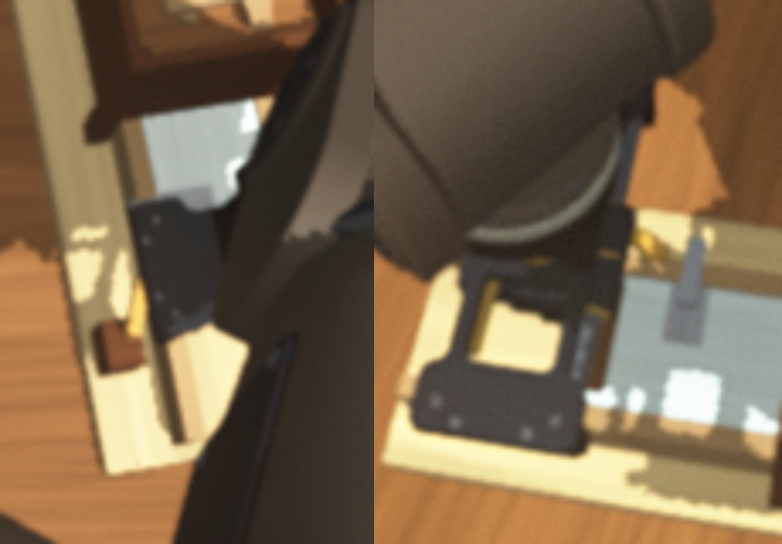

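The force jumped to 20 N and motion stopped 1.5 mm short, so this is probably the end stop. I'll nudge slightly to confirm.

>>> arm_command:
  steps:
    - [0,-0.1,0,0,0,0]
    - [0,-0.1,0,0,0,0]
    - [0,-0.1,0,0,0,0]

```text
t: 4.48
eef_pos: [620.8, -244.9, 273.1]
tcp_rot: [3.134, 0.002, -1.401]
ft_force: [-23.5, -6.2, 12.5]
opening: 0.005
```

It is a firm stop. I'll back off, rise and look at the catch.

>>> arm_command:
  steps:
    - [0,1,0,0,0,0]
    - [0,3,0,0,0,0]
    - [0,5,0,0,0,0]
    - [0,6,-2,0,0,0]
    - [0,7,-5,0,0,0]
    - [0,8,-8,0,0,0]
    - [2,11,-8,0,0,0]
    - [5,13,-8,0,0,0]
    - [8,15,-8,0,0,0]
    - [11,17,-8,0,0,0]
    - [14,19,-8,0,0,0]
    - [14,19,-8,0,0,0]

```text
t: 5.48
eef_pos: [457.1, -418.9, 352.7]
tcp_rot: [-3.141, -0.002, -1.404]
ft_force: [0.8, 0.4, -0.9]
opening: 0.003
```

```bash
python3 - <<'E'
from go import *
t=read_camera("top")[...,::-1];s=read_camera("scene")[...,::-1]
cv2.imwrite("pics/m5.png",np.hstack([cv2.resize(t[120:280,380:490],None,fx=3.4,fy=3.4),cv2.resize(s[220:380,220:340],None,fx=3.4,fy=3.4)]))
t0=cv2.imread("pics/top0.png"); d=cv2.absdiff(t,t0)[90:270,180:300]; print((d.max(2)>60).sum(), d.mean())
cv2.imwrite("pics/m6.png",np.hstack([cv2.resize(x[90:270,180:300],None,fx=3,fy=3) for x in(t0,t)]))
print(state()['ft_force'])
E
```

```text
3930 11.835061728395061
[ 0.33645982  0.70395352 -0.87234811]
```

View pics/m5.png

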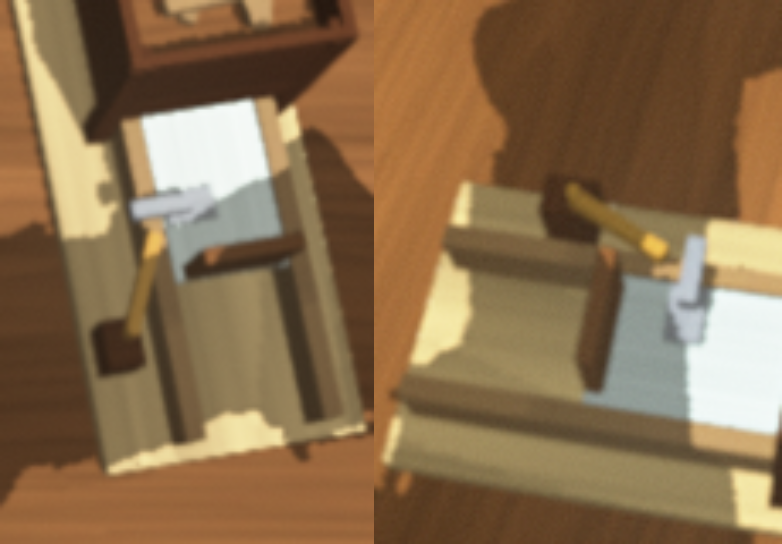

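The gate is shut and the brass arm tip stands right behind the ear (at (155,235) in the top crop). I'll compare the arm's angle with its sprung-in start and check that the round tab hasn't moved.

```bash
python3 - <<'E'
from go import *
t=read_camera("top")[...,::-1];s=read_camera("scene")[...,::-1]
def arm(n,im,box):
    x0,y0,x1,y1=box; h=cv2.cvtColor(np.ascontiguousarray(im[y0:y1,x0:x1]),cv2.COLOR_BGR2HSV)
    m=cv2.inRange(h,(17,150,80),(27,255,255)); k,l,st,_=cv2.connectedComponentsWithStats(m)
    i=1+st[1:,4].argmax(); ys,xs=np.where(l==i); P=np.array([plane(n,(x+x0,y+y0),73)[:2] for x,y in zip(xs,ys)])
    c=P.mean(0); v=np.linalg.svd(P-c)[2][0]; v*=np.sign(v[0]); pr=(P-c)@v
    print(n,len(P),c.round(1),"len",np.ptp(pr).round(1),"deg",np.degrees(np.arctan2(v[1],v[0])).round(1))
for lab,a,b in(("start",cv2.imread("pics/top0.png"),cv2.imread("pics/scene0.png")),("now",t,s)):
    print(lab); arm("top",a,(400,175,440,235)); arm("scene",b,(255,255,330,305))
E
```

```text
start
top 43 [ 617.2 -180.8] len 60.6 deg -13.3
scene 180 [ 616.9 -183.5] len 67.6 deg -16.0
now
top 109 [ 620.3 -183.5] len 60.6 deg -14.4
scene 189 [ 618.7 -184.4] len 68.7 deg -15.9
```

View pics/m6.png

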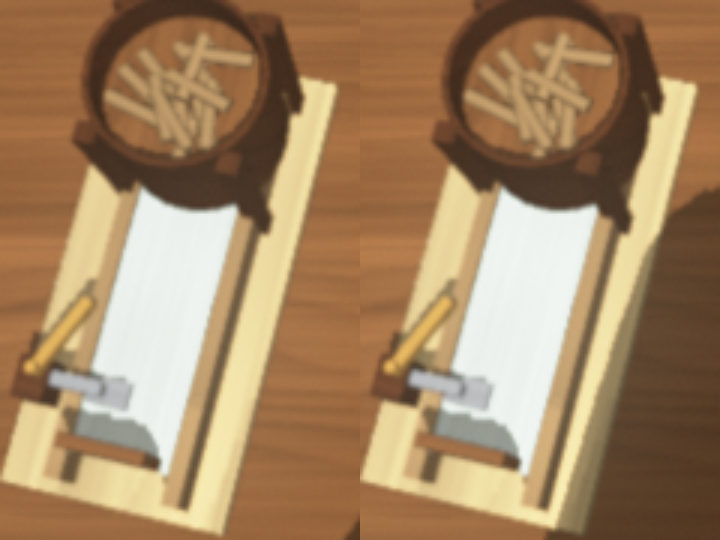

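The catch is back at its sprung-in angle, within about 1° of the start where pushed aside would be about 15°. The round gate is unchanged, and the robot is clear.

```bash
python3 -c "
from cell import *
print(job_done(), state()['t'])"
```

```text
the job is handed in; nothing more can be done
the job is handed in; nothing more can be done
```

I pushed the square hopper's gate shut with the closed fingertips on its tab and handed the job in about 6 s into the run. `job_done()` gave no verdict.

- **Gate:** it stopped firmly on its end stop at about 24 N sideways. Total force on the wrist was about 27 N, against the 120 N limit. I then backed the arm well clear, and the wrist force read about 1 N.
- **Catch:** the last pictures show the brass arm's tip behind the ear. Its angle is within about 1° (0.02 rad) of its sprung-in start in both cameras, where pushed aside would be about 15°.
- **Round hopper:** its gate and tab look unchanged when the first and last top pictures are compared by eye. The automatic picture difference there wasn't usable, because the arm's shadow falls across that area.
- **Not checked:** I didn't tug the gate to test the lock. My first estimates of the bin's rim corners were not square, and I didn't use them.

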